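Tighten the anvil lock ring with the pin spanner

ROBOT

A 6-joint arm with a two-finger parallel gripper is mounted at the origin on the work surface. World frame = base frame: x ahead of the robot, y to its left, z up, the work surface at z = 0. Lengths are in m, angles in rad, forces in N, time in s.
With the tool pointing down it reaches from about 0.35 to 0.775 m from the base axis. Payload 7.3 kg.
Tool frame: the origin (TCP) lies between the finger pads; the fingertips stand ahead of it and the grasp point (between the pads) lies 6 mm ahead of it (robot.tip_extent is the x of the fingertips in the tool frame, in m); x points along the fingers, z is the direction in which the jaws open and shut, and the axes are right-handed (so a half turn about x gives the same grasp; the last joint's range is limited). The gripper opens to 92 mm and grips with 3 to 60 N. Pads are 19 mm wide; open, the fingers measure 130 mm over their backs; the gripper's body (75 mm by 190 mm) begins 47 mm behind the grasp point.
Start: joints at [1.113, 0.342, 1.524, -0, 1.275, -0.146], TCP at [0.161, 0.5, 0.252] pointing down, gripper open.
Joint ranges: [-2.53, 2.53], [-0.77, 2.02], [0.04, 2.7], [-1, 4.14], [0.28, 2.66], [-3.11, 3.11]. Speed limits (rad/s): [2.57, 2.57, 3.14, 3.14, 3.14, 3.14].

INTERFACE

Orientations are given as [roll, pitch, yaw] about the fixed x, y, z axes, in that order (R = Rz(yaw) Ry(pitch) Rx(roll)).
In Python, from cell import robot gives the robot as it stands. The module is installed in compiled form; this text tells all that it offers.
- The arm moves only by the shell command python3 -m creep 'ROWS' [FORCE]. ROWS is JSON, a list of rows, each an object with "translation": the shift along the tool's x, y, z in m, a list of three; "twist": the turn, a rotation vector about the tool's x, y, z in rad, a list of three; "hand": the opening in per cent of the stroke, from 0 (shut) to 100 (fully open). A call has 1 to 5 rows; each row is the pose to reach, as a shift and turn from the pose measured when the call began, along the tool's axes at that moment; what a row does not reach only later rows make up. A row lasts 1/10 s, in which the tool goes at most 50 mm and 8.59 degrees, less where a joint would pass 70% of its speed; a pose out of reach is approached as far as the arm can. A call with a gripper value outside its range is refused whole. The fingers move at their own pace and stop on an object; FORCE is the grip in N (left out, the last holds). Time passes only in rows, so rows that repeat a pose let the fingers close. It gives the time, the measured TCP pose, the force and the opening at its end, in the units of the state.
- robot.observe(): the state, without advancing time (a new reading comes with each control period).
- robot.read_camera(name): name is "scene" or "top" or "wrist"; returns the picture (480x640x3 uint8, blue, green, red); there is no depth.
- robot.calibration(name): a dict with "intrinsics" (3x3 intrinsics, pixels), "cam_to_world" (4x4, takes a point from camera to world coordinates); the wrist camera has in their place "mount" (4x4, takes a point from camera to tool coordinates, whose origin is the TCP and whose axes are the tool frame's). Camera axes: x right, y up, looking along -z (the intrinsics and any distortion apply to the point x, -y, -z); pixel columns grow to the right and rows downward; lengths in m; the calibration is good to about 2 mm. A picture is of the moment at which its call begins: read the wrist's pose just before it. calibration takes no time and is no camera call.
- robot.hand_in(): hands the job in, once; it reports no verdict.
The state is a dict: "time": time; "qpos": joint angles; "qvel": joint speeds; "joint_efforts": joint torques, N m; "tool_pos": TCP position; "tool_rot": TCP orientation; "contact_force": force on the tool from outside, world axes, zero at the start; "torque": the same for the moment, N m; "opening": finger opening in m.
Only numpy, scipy, OpenCV 4.12 (cv2) and the standard library are available. Lean on these libraries where they do the work, as an engineer would, in place of code of your own. Each camera call takes 0.05 s, during which the arm holds its last target. There are 200 camera calls.

TASK

Take the two-pin spanner out of its wooden rest and feel for the two holes of the steel lock ring on the anvil holder, pressing and turning gently, until both prongs have dropped fully in before the ring is turned. Then tighten the ring clockwise (seen from above) up to its stop, using the spanner only and without forcing it, and put the spanner back in the groove of its rest. Leave everything else where it is.

Things in the scene. Friction and masses are not known exactly. Their poses are not given: they have to be found in the camera images.
- holder: Grey cast-iron anvil holder bolted to the bench; origin: centre of its underside, z up. Foot plate 160 (x) x 120 (y) x 14 mm, round pedestal 90 mm across up to z = 64 mm, carrying a steel lock ring 76 mm across, 12 mm thick, flush brass anvil face 32 mm across in its middle. More than 60 N between spanner and holder (about 1.2 N m on the ring) is forcing; fingers must not push it.
- ring_top (a point): On the ring's axis at its top face, 76 mm above the bench; axes are the holder's and do not turn with the ring. Ring: two through holes 9.5 mm wide, 12 mm deep, opposite each other, each 27 mm from the axis. At the start their line lies anywhere within 0.45 rad either way of this x axis; no pose or joint value tells where: see it or feel for it.
- lock_ring (a joint): How far the lock ring is screwed down, rad: grows clockwise seen from above; starts between 0.2 and 0.55, hard stop (tight) at 1.3; stays where left. Drags with about 0.4 N m, so prongs slid over its top face with 10 N or less do not turn it.
- spanner_grip (a point): Centre of the upright grip of the dark steel two-pin spanner, about 0.25 kg. z up, x along its bar. Grip 26 (x) x 14 (y, grasp here) mm, from 32 mm below to 26 above. Bar 78 x 22 x 10 mm, underside 42 mm below. Two chamfered prongs 6.5 mm thick stand 10 mm out below the bar at x = +27 and -27 mm, tips 52 mm below. Half-turn symmetric.
- prong_a (a point): Tip of one prong, at x = +27 mm, 52 mm below spanner_grip.
- prong_b (a point): Tip of the other prong, at x = -27 mm, 52 mm below spanner_grip.
- rest_top (a point): Centre of the top face of the fixed wooden rest, 30 mm above the bench; z up, x along its groove. Block 110 x 64 x 30 mm; groove 68 mm long, 14 wide, 18 deep. The spanner stands with prongs in the groove and bar flat on the block: spanner_grip is then 42 mm above this point.
- mallet: Bystander: hammer lying beyond the work.
- rivet_tray: Bystander: blue open tray 100 x 140 x 35 mm.
- tape_core: Bystander: cardboard ring 90 mm across, 50 mm high.
- punch_cup: Bystander: black cup 72 mm across, 85 mm high.
Things that resemble listed ones, but are neither listed nor needed, are in the scene too. There is more than one size of the part that bears spanner_grip; the job needs the largest.

How it is judged:
On the way, in this order (a step that is already met when the one before it is completed fails the run):
1. both prongs are at least 6 mm deep in the ring's holes, spanner centred on the ring, before the ring has been turned (joint still below 0.75) (z of each of prong_a, prong_b in the frame of ring_top below -0.006 m and horizontal distance between spanner_grip and ring_top below 0.008 m and angle between spanner_grip's own z axis and vertical below 0.15 rad and value of joint lock_ring below 0.75 rad), for 0.1 s.
2. the ring is turned to within 0.07 rad of its stop with both prongs still in the holes (at least 3 mm) (value of joint lock_ring above 1.23 rad and z of each of prong_a, prong_b in the frame of ring_top below -0.003 m and horizontal distance between spanner_grip and ring_top below 0.008 m), for 0.1 s.
At the end, for the whole second after the job is handed in: The ring is within 0.07 rad of its stop; the spanner stands released and at rest in its wooden rest, prongs in the groove, bar flat on the block (centre within 12 mm, no more than 3 mm high, upright within 0.08 rad, in line with the groove within 0.2 rad) (value of joint lock_ring above 1.23 rad and horizontal distance between spanner_grip and rest_top below 0.012 m and z of spanner_grip in the frame of rest_top below 0.045 m and angle between spanner_grip's own z axis and vertical below 0.08 rad and angle between the x axis of spanner_grip and the x axis of rest_top, either way round below 0.2 rad and linear speed of spanner below 0.02 m/s); the robot touches nothing.
It fails at once if spanner and holder pressed together with more than 60 N (contact force between spanner and holder above 60 N).
It fails at once if the fingers push the ring or holder (contact force between the fingers and holder above 4 N).
It fails at once if a bystander is moved more than 30 mm (distance of any of mallet, rivet_tray, tape_core, punch_cup from where it was at the start of the episode above 0.03 m).
It also fails if it takes over 72 s, if anything falls off the work surface, if the arm or the gripper's body presses on something with over 40 N, if the wrist force passes 120 N, or if a joint passes its speed limit or range.

## Working session

There is one attempt and no reset: what is moved stays moved. The work goes in short steps, Python scripts to look and compute and a shell command to move; the robot and the scene stay as the last step left them, time stands still between calls to the robot, and variables do not carry over. Pictures are saved under pics/ and viewed, about 8 in all and at most 12, crops included, and the job is handed in when it is done.

```bash
mkdir -p pics; cat > h.py <<'E'
import numpy as np, cv2
from cell import robot
from scipy.spatial.transform import Rotation as R
def T():
    s=robot.observe(); M=np.eye(4); M[:3,:3]=R.from_euler('xyz',s['tool_rot']).as_matrix(); M[:3,3]=s['tool_pos']; return M
def ray(name,M=None):
    c=robot.calibration(name); return np.array(c['intrinsics']),(np.array(c['cam_to_world']) if 'cam_to_world' in c else (T() if M is None else M)@np.array(c['mount']))
def pt(name,uv,z,M=None):
    K,C=ray(name,M); uv=np.atleast_2d(uv).astype(float)
    d=np.c_[(uv[:,0]-K[0,2])/K[0,0],-(uv[:,1]-K[1,2])/K[1,1],-np.ones(len(uv))]@C[:3,:3].T
    return C[:3,3]+d*((z-C[2,3])/d[:,2])[:,None]
def px(name,P,M=None):
    K,C=ray(name,M); p=(np.atleast_2d(P)-C[:3,3])@C[:3,:3]
    return np.c_[K[0,2]-K[0,0]*p[:,0]/p[:,2],K[1,2]+K[1,1]*p[:,1]/p[:,2]]
E
python3 - <<'E'
from h import *
s=robot.observe();print(s)
for n in ('top','scene','wrist'):
    cv2.imwrite(f'pics/{n}0.png',robot.read_camera(n)); c=robot.calibration(n);print(n,{k:np.round(v,4).tolist() if not isinstance(v,str) else v for k,v in c.items()})
print(robot.tip_extent)
E
```

```text
{'time': 0.0, 'qpos': array([ 1.11301706e+00,  3.42754550e-01,  1.52505588e+00,  2.04398164e-05,
        1.27536511e+00, -1.46022895e-01]), 'qvel': array([ 0.00044712, -0.00022289, -0.00080523,  0.00035739, -0.00047435,
       -0.00027859]), 'joint_efforts': array([ 1.09279325e-03, -4.31231153e+01, -2.44227058e+01,  7.18763703e-02,
        5.58150513e-02, -2.09240366e-04]), 'tool_pos': array([0.16085084, 0.49935785, 0.25101484]), 'tool_rot': array([ 2.98322276,  1.56921332, -2.04092856]), 'contact_force': array([ 0.20501014, -0.3966906 ,  0.41608717]), 'torque': array([0.00549585, 0.03969383, 0.02179262]), 'opening': 0.09201602950664053}
top {'intrinsics': [[495.0743, 0.0, 325.2559], [0.0, 495.0743, 241.9592], [0.0, 0.0, 1.0]], 'cam_to_world': [[-0.0271, 0.9782, -0.2061, 0.3512], [-0.9996, -0.0273, 0.0022, 0.0008], [-0.0035, 0.206, 0.9785, 1.2548], [0.0, 0.0, 0.0, 1.0]]}
scene {'intrinsics': [[558.4198, 0.0, 322.3533], [0.0, 558.4198, 242.3351], [0.0, 0.0, 1.0]], 'cam_to_world': [[0.4485, -0.614, 0.6495, 1.4232], [0.8938, 0.3049, -0.329, -0.4079], [0.004, 0.728, 0.6855, 0.9401], [0.0, 0.0, 0.0, 1.0]]}
wrist {'intrinsics': [[394.9186, 0.0, 318.5782], [0.0, 394.9186, 243.6651], [0.0, 0.0, 1.0]], 'mount': [[-0.0002, 0.2812, -0.9596, -0.1329], [0.0001, 0.9596, 0.2812, 0.0757], [1.0, 0.0, -0.0002, -0.0006], [0.0, 0.0, 0.0, 1.0]]}
0.025
```

View pics/top0.png

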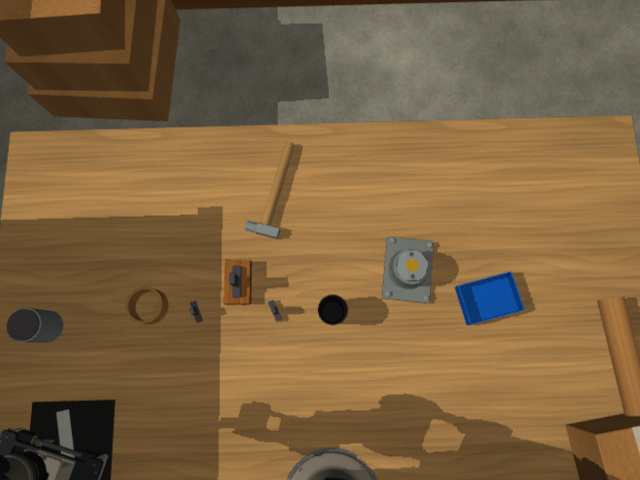

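View pics/scene0.png

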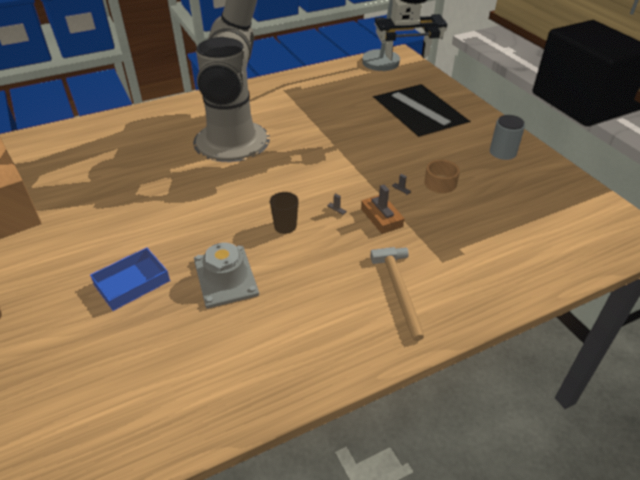

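Top view: candidates for the spanner are (236,280), standing in the orange rest; (196,311), small, on the bench; and (276,311), small, on the bench. I pick the largest, the one in the rest. The holder is at about (410,268) top and (222,262) scene, with the tray, cup, mallet and tape core around it.

```bash
python3 - <<'E'
from h import *
t=cv2.imread('pics/top0.png'); hsv=cv2.cvtColor(t,cv2.COLOR_BGR2HSV)
print('hsv rest',hsv[292,228],hsv[265,246],'wood',hsv[320,250],'wood shade',hsv[270,210], 'anvil',hsv[265,412],'foot',hsv[290,395])
print('rough rest',pt('top',[237,283],.03),'spanner smalls',pt('top',[[196,311],[276,311]],0.03))
# anvil brass
def cen(n,box,lo,hi):
    im=cv2.cvtColor(cv2.imread(f'pics/{n}0.png'),cv2.COLOR_BGR2HSV); x,y,w,h=box
    m=cv2.inRange(im[y:y+h,x:x+w],lo,hi); p=np.argwhere(m)[:,::-1]+[x,y]; return p.mean(0),len(p)
for n,b in (('top',(400,255,25,25)),('scene',(210,243,30,22))):
    c,k=cen(n,b,(15,120,100),(35,255,255)); print(n,c,k,pt(n,c,.076))
cv2.imwrite('pics/c1.png',np.hstack([cv2.resize(t[230:330,180:300],(400,333),interpolation=2),cv2.resize(t[225:308,375:475],(400,333),interpolation=2)]))
E
```

```text
hsv rest [ 15 193 140] [ 15 190 141] wood [ 17 141 161] wood shade [ 17 142 111] anvil [ 21 205 167] foot [ 43  16 115]
rough rest [[0.51096812 0.22025372 0.03      ]] spanner smalls [[0.44456747 0.3204042  0.03      ]
 [0.4391858  0.12374449 0.03      ]]
top [412.02290076 264.67938931] 131 [[ 0.53769224 -0.20920307  0.076     ]]
scene [221.64948454 253.32989691] 97 [[ 0.53729114 -0.20827072  0.076     ]]
```

View pics/c1.png

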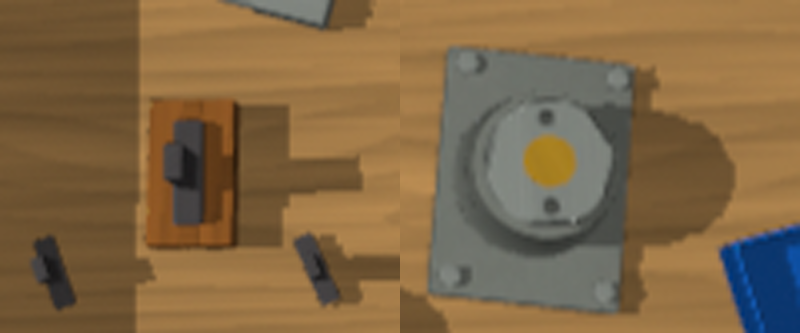

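The crop confirms it: the spanner in the rest is clearly the largest (rest about (192,172) in the left crop; the small ones lie at (55,270) and (318,268)). The ring holes show at (546,118) and (551,205) in the right crop, with the brass face between them.

```bash
cat >> h.py <<'E'
def plan(target,yawspan,half=None):
    "shift and twist in tool axes to TCP target, tool down, tool z (jaw) along spanner y; yawspan = angle of bar in world (mod pi)"
    M=T(); best=None
    for k in (0,1):
        a=yawspan+np.pi/2+k*np.pi; x=np.array([0,0,-1.]); z=np.array([np.cos(a),np.sin(a),0]); Rt=np.c_[x,np.cross(z,x),z]
        rv=R.from_matrix(M[:3,:3].T@Rt).as_rotvec()
        print('shift',np.round(M[:3,:3].T@(np.array(target)-M[:3,3]),4),'twist',np.round(rv,4),'deg',round(np.degrees(np.linalg.norm(rv)),1))
E
python3 - <<'E'
from h import *
t=cv2.imread('pics/top0.png'); hsv=cv2.cvtColor(t,cv2.COLOR_BGR2HSV)
m=np.zeros(t.shape[:2],np.uint8); m[240:320,215:262]=cv2.inRange(hsv,(10,172,60),(18,255,255))[240:320,215:262]
c=max(cv2.findContours(m,0,2)[0],key=cv2.contourArea); b=cv2.boxPoints(cv2.minAreaRect(c)); B=pt('top',b,.03); print('rest',B.round(4).tolist(),B.mean(0))
for i in range(2): d=B[i+1]-B[i]; print(np.hypot(*d[:2]),np.degrees(np.arctan2(d[1],d[0])))
h=np.array([[375+146*.25,225+118*.25],[375+151*.25,225+205*.25]]); P=pt('top',h,.076); d=P[0]-P[1]; print('holes',P,np.arctan2(d[1],d[0]))
f=np.array([[448,47],[635,66],[617,312],[430,292]])-[400,0]; F=pt('top',f*.25+[375,225],.014);print('foot',F,F.mean(0)); d=F[0]-F[3];print(np.arctan2(d[1],d[0]));d=F[1]-F[2];print(np.arctan2(d[1],d[0]))
print(T().round(3)); plan([0.47,.22,.26],0.0)
E
```

```text
rest [[0.5699, 0.2535, 0.03], [0.5681, 0.1882, 0.03], [0.4605, 0.1877, 0.03], [0.4623, 0.2518, 0.03]] [0.51520301 0.22029745 0.03      ]
0.06531543051512834 -91.58837304226627
0.10757170600742301 -179.7588318976226
holes [[ 0.5626143  -0.20951422  0.076     ]
 [ 0.50961363 -0.20917044  0.076     ]] -0.006486189106754375
foot [[ 0.62170866 -0.16069169  0.014     ]
 [ 0.60593344 -0.27960087  0.014     ]
 [ 0.44969011 -0.25706476  0.014     ]
 [ 0.46532656 -0.14116787  0.014     ]] [ 0.53566469 -0.2096313   0.014     ]
-0.12420423663744222
-0.14324930842060182
[[-0.001 -0.952  0.307  0.161]
 [-0.001  0.307  0.952  0.499]
 [-1.     0.    -0.001  0.251]
 [ 0.     0.     0.     1.   ]]
shift [-0.0087 -0.3799 -0.1712] twist [-0.3118 -0.0011 -0.0004] deg 17.9
shift [-0.0087 -0.3799 -0.1712] twist [ 2.8298e+00 -5.0000e-04  1.6000e-03] deg 162.1
```

```bash
python3 -m creep '[{"translation":[0.05,-0.423,-0.157],"twist":[-0.312,0,0],"hand":100},{"translation":[0.05,-0.423,-0.157],"twist":[-0.312,0,0],"hand":100},{"translation":[0.05,-0.423,-0.157],"twist":[-0.312,0,0],"hand":100},{"translation":[0.05,-0.423,-0.157],"twist":[-0.312,0,0],"hand":100},{"translation":[0.05,-0.423,-0.157],"twist":[-0.312,0,0],"hand":100}]'; python3 -c "
from h import *
plan([.515,.22,.2],0)"
```

```text
time: 0.65
tool_pos: [0.3488, 0.3514, 0.2249]
tool_rot: [2.601, 1.57, -2.11]
contact_force: [0.7, 0.1, -0.8]
opening: 0.0918
shift [ 0.025  -0.1661 -0.1315] twist [ 0.0007 -0.001  -0.0006] deg 0.1
shift [ 0.025  -0.1661 -0.1315] twist [-3.1409e+00  9.0000e-04 -1.5000e-03] deg 180.0
```

```bash
python3 -m creep '[{"translation":[0.025,-0.166,-0.1315],"twist":[0,0,0],"hand":100},{"translation":[0.025,-0.166,-0.1315],"twist":[0,0,0],"hand":100},{"translation":[0.025,-0.166,-0.1315],"twist":[0,0,0],"hand":100},{"translation":[0.025,-0.166,-0.1315],"twist":[0,0,0],"hand":100},{"translation":[0.025,-0.166,-0.1315],"twist":[0,0,0],"hand":100}]'; python3 - <<'E'
from h import *
M=T(); print(M.round(4)); im=robot.read_camera('wrist'); np.save('M1.npy',M); cv2.imwrite('pics/w1.png',im)
E
```

```text
time: 1.15
tool_pos: [0.5178, 0.2166, 0.1988]
tool_rot: [2.835, 1.569, -1.881]
contact_force: [0.3, 1.0, -0.4]
opening: 0.0919
[[-7.000e-04 -1.000e+00  3.300e-03  5.178e-01]
 [-2.200e-03  3.300e-03  1.000e+00  2.166e-01]
 [-1.000e+00  7.000e-04 -2.200e-03  1.988e-01]
 [ 0.000e+00  0.000e+00  0.000e+00  1.000e+00]]
```

View pics/w1.png

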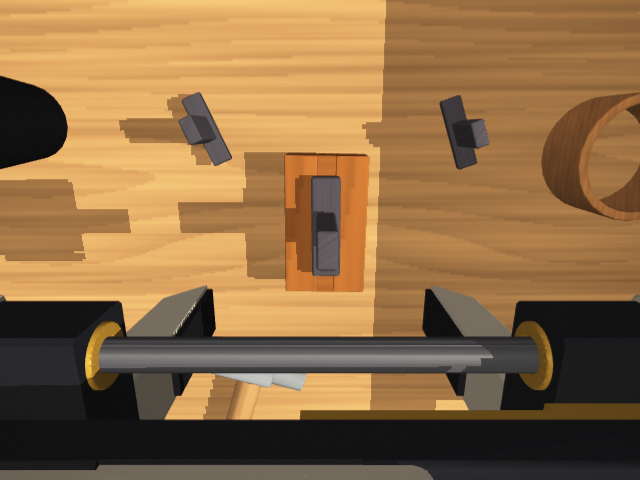

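The wrist view shows the rest (285–368, 154–290), the bar (312–340, 177–276) and the grip's top face (about 317–338, 232–271).

```bash
python3 - <<'E'
from h import *
M=np.load('M1.npy'); im=cv2.imread('pics/w1.png'); hsv=cv2.cvtColor(im,cv2.COLOR_BGR2HSV)
m=np.zeros(im.shape[:2],np.uint8); m[150:295,280:375]=cv2.inRange(hsv,(5,0,0),(22,255,255))[150:295,280:375]
d=np.zeros_like(m); d[160:285,305:350]=cv2.inRange(hsv,(0,0,0),(180,110,140))[160:285,305:350]
c=max(cv2.findContours(d,0,2)[0],key=cv2.contourArea); r=cv2.minAreaRect(c); b=cv2.boxPoints(r); print('bar box',r)
B=pt('wrist',b,.040,M); print(B.round(4).tolist(),B.mean(0))
for i in range(2): e=B[i+1]-B[i]; print(np.hypot(*e[:2]),np.arctan2(e[1],e[0]))
print('grip top',pt('wrist',[[317,234],[337,234],[339,271],[317,271]],.098,M).round(4))
q=[[285,154],[369,156],[363,291],[286,290]]; Q=pt('wrist',q,.03,M); print('rest',Q.round(4).tolist(),Q.mean(0))
for i,j in((0,3),(1,2)): e=Q[j]-Q[i]; print(np.arctan2(e[1],e[0]))
g=cv2.cvtColor(im,cv2.COLOR_BGR2GRAY)
E
```

```text
bar box ((325.5, 225.5), (99.0, 29.0), 90.0)
[[0.4756, 0.2102, 0.04], [0.4757, 0.2315, 0.04], [0.5531, 0.2324, 0.04], [0.553, 0.2096, 0.04]] [0.51436113 0.22093705 0.04      ]
0.021256583354610132 1.5677734513391928
0.07740493387293136 0.011985335200516766
grip top [[0.5042 0.2148 0.098 ]
 [0.5042 0.2271 0.098 ]
 [0.5283 0.2286 0.098 ]
 [0.5283 0.2147 0.098 ]]
rest [[0.4604, 0.1908, 0.03], [0.4621, 0.2535, 0.03], [0.571, 0.2521, 0.03], [0.57, 0.1886, 0.03]] [0.51587627 0.22124902 0.03      ]
-0.01957223400211383
-0.01282816500118748
```

```bash
python3 -m creep '[{"translation":[0.03,0.002,0.005],"twist":[0,0,0],"hand":100},{"translation":[0.06,0.002,0.005],"twist":[0,0,0],"hand":100},{"translation":[0.09,0.002,0.005],"twist":[0,0,0],"hand":100},{"translation":[0.125,0.002,0.005],"twist":[0,0,0],"hand":100},{"translation":[0.125,0.002,0.005],"twist":[0,0,0],"hand":100}]'; python3 -c "
from h import *
plan([.5157,.2213,.073],0)"
```

```text
time: 1.7
tool_pos: [0.512, 0.2214, 0.0697]
tool_rot: [1.994, 1.56, -2.721]
contact_force: [-0.1, 0.5, 0.1]
opening: 0.0919
shift [-0.0033 -0.0037 -0.0001] twist [-0.0027 -0.0045 -0.0101] deg 0.7
shift [-0.0033 -0.0037 -0.0001] twist [ 3.1389 -0.0158  0.0071] deg 179.8
```

```bash
python3 -m creep '[{"translation":[-0.003,-0.0035,0],"twist":[0,-0.004,-0.01],"hand":60},{"translation":[-0.003,-0.0035,0],"twist":[0,-0.004,-0.01],"hand":30},{"translation":[-0.003,-0.0035,0],"twist":[0,-0.004,-0.01],"hand":22}]' 30; python3 -c "
from h import *
plan([.5157,.2213,.073],0)"
```

```text
time: 2.0
tool_pos: [0.5164, 0.2219, 0.0746]
tool_rot: [-1.444, 1.568, 0.125]
contact_force: [0.2, 0.4, 0.0]
opening: 0.0723
shift [ 0.0016  0.0007 -0.0006] twist [-0.0025  0.0004  0.0031] deg 0.2
shift [ 0.0016  0.0007 -0.0006] twist [ 3.1391e+00  4.9000e-03 -6.0000e-04] deg 179.9
```

```bash
python3 -m creep '[{"translation":[0.001,0,0],"twist":[0,0,0.003],"hand":0},{"translation":[0.001,0,0],"twist":[0,0,0.003],"hand":0},{"translation":[0.001,0,0],"twist":[0,0,0.003],"hand":0},{"translation":[0.001,0,0],"twist":[0,0,0.003],"hand":0},{"translation":[0.001,0,0],"twist":[0,0,0.003],"hand":0}]' 30;  python3 -m creep '[{"translation":[0,0,0],"twist":[0,0,0],"hand":0},{"translation":[0,0,0],"twist":[0,0,0],"hand":0},{"translation":[0,0,0],"twist":[0,0,0],"hand":0}]' 30; python3 -c "
from h import *
plan([.5157,.2213,.073],0)"
```

```text
time: 2.5
tool_pos: [0.5164, 0.2218, 0.0736]
tool_rot: [0.179, 1.57, 1.747]
contact_force: [-0.1, -0.5, 0.0]
opening: 0.0325
time: 2.8
tool_pos: [0.5163, 0.2218, 0.0735]
tool_rot: [0.729, 1.57, 2.297]
contact_force: [-0.2, -0.8, -0.3]
opening: 0.0141
shift [ 0.0005  0.0006 -0.0005] twist [-0.0026  0.0003 -0.0002] deg 0.2
shift [ 0.0005  0.0006 -0.0005] twist [ 3.139e+00 -4.000e-04 -4.000e-04] deg 179.9
```

```bash
python3 -m creep '[{"translation":[0,0,0],"twist":[0,0,0],"hand":0},{"translation":[-0.01,0,0],"twist":[0,0,0],"hand":0},{"translation":[-0.03,0,0],"twist":[0,0,0],"hand":0},{"translation":[-0.07,0,0],"twist":[0,0,0],"hand":0},{"translation":[-0.1,0,0],"twist":[0,0,0],"hand":0}]' 60;  python3 -m creep '[{"translation":[-0.02,0,0],"twist":[0,0,0],"hand":0},{"translation":[-0.02,0,0],"twist":[0,0,0],"hand":0}]'; python3 -c "
from h import *
plan([.5375,-.2085,.19],-.006)"
```

```text
time: 3.3
tool_pos: [0.5164, 0.2218, 0.1756]
tool_rot: [-0.647, 1.57, 0.922]
contact_force: [0.4, 0.7, -2.5]
opening: 0.0138
time: 3.5
tool_pos: [0.5179, 0.2222, 0.1993]
tool_rot: [-1.255, 1.564, 0.314]
contact_force: [1.6, 0.0, -2.7]
opening: 0.0137
shift [ 0.0084 -0.0206 -0.4307] twist [0.0035 0.0023 0.0069] deg 0.5
shift [ 0.0084 -0.0206 -0.4307] twist [-3.138  -0.0108  0.0036] deg 179.8
```

```bash
python3 -m creep '[{"translation":[0,-0.02,-0.32],"twist":[0,0,0],"hand":0},{"translation":[0,-0.02,-0.32],"twist":[0,0,0],"hand":0},{"translation":[0,-0.02,-0.32],"twist":[0,0,0],"hand":0},{"translation":[0,-0.02,-0.32],"twist":[0,0,0],"hand":0},{"translation":[0,-0.02,-0.32],"twist":[0,0,0],"hand":0}]';  python3 -m creep '[{"translation":[0,0,-0.08],"twist":[0,0,0],"hand":0},{"translation":[0,0,-0.08],"twist":[0,0,0],"hand":0},{"translation":[0,0,-0.08],"twist":[0,0,0],"hand":0},{"translation":[0,0,-0.08],"twist":[0,0,0],"hand":0}]'; python3 - <<'E'
from h import *
M=T(); print(M.round(4)); im=robot.read_camera('wrist'); np.save('M2.npy',M); cv2.imwrite('pics/w2.png',im)
E
```

```text
time: 4.0
tool_pos: [0.5315, -0.0294, 0.1966]
tool_rot: [-1.016, 1.565, 0.553]
contact_force: [0.5, -0.3, -2.5]
opening: 0.0135
time: 4.4
tool_pos: [0.5306, -0.1097, 0.195]
tool_rot: [-0.46, 1.566, 1.107]
contact_force: [0.3, 0.3, -3.1]
opening: 0.0138
[[ 0.0021 -1.      0.0042  0.5306]
 [ 0.0042  0.0042  1.     -0.1097]
 [-1.     -0.0021  0.0042  0.195 ]
 [ 0.      0.      0.      1.    ]]
```

View pics/w2.png

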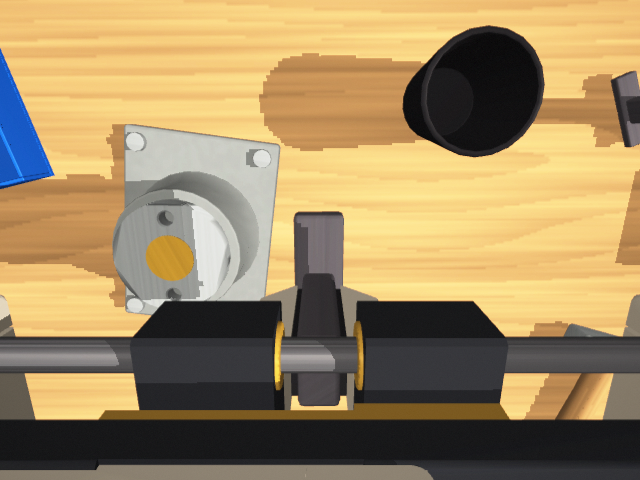

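Wrist view: the brass face is at (170,258), the ring holes at (166,217) and (174,294), and the held bar's far end spans (294–343, 213).

```bash
python3 - <<'E'
from h import *
M=np.load('M2.npy'); im=cv2.imread('pics/w2.png'); hsv=cv2.cvtColor(im,cv2.COLOR_BGR2HSV)
m=np.zeros(im.shape[:2],np.uint8); m[230:285,140:200]=cv2.inRange(hsv,(15,130,80),(30,255,255))[230:285,140:200]
c=max(cv2.findContours(m,0,2)[0],key=cv2.contourArea); e=cv2.fitEllipse(c); print(e, pt('wrist',e[0],.076,M))
g=cv2.GaussianBlur(cv2.cvtColor(im,cv2.COLOR_BGR2GRAY),(3,3),0)
H=[]
for u,v in((166,217),(174,294)):
    w=g[v-14:v+14,u-14:u+14]; t=(w<85); k,l,s,cc=cv2.connectedComponentsWithStats(t.astype(np.uint8)); i=1+np.argmax(s[1:,4]); print(s[i],cc[i]+[u-14,v-14]); H.append(cc[i]+[u-14,v-14])
P=pt('wrist',H,.076,M); d=P[0]-P[1]; print(P,P.mean(0),np.hypot(*d[:2]),np.arctan2(d[1],d[0]))
P=pt('wrist',[[166,217],[174,294]],.076,M); d=P[0]-P[1]; print(P,P.mean(0),np.hypot(*d[:2]),np.arctan2(d[1],d[0]))
# held bar far top edge: in tool frame z plane at bar top
print('bar far end',pt('wrist',[[294.5,213],[343,213]],M[2,3]-.0735+.04,M)-M[:3,3])
cv2.imwrite('pics/w2c.png',cv2.resize(im[180:320,100:260],(800,700),interpolation=2)[:600])
E
```

```text
((169.3354949951172, 257.67303466796875), (42.640167236328125, 48.398075103759766), 119.97274780273438) [[ 0.53802168 -0.20985532  0.076     ]]
[ 7  9  9 12 68] [162.60294118 218.02941176]
[  0  20  28   8 173] [174.42774566 304.26011561]
[[ 0.51081988 -0.21121088  0.076     ]
 [ 0.57213714 -0.21011059  0.076     ]] [ 0.54147851 -0.21066073  0.076     ] 0.06132713365277955 -3.1236503333598504
[[ 0.51014661 -0.20892574  0.076     ]
 [ 0.56441452 -0.20957535  0.076     ]] [ 0.53728057 -0.20925055  0.076     ] 0.054271801541860315 3.129622815770909
bar far end [[-0.04081063 -0.01064923 -0.0335    ]
 [-0.0407041   0.01016123 -0.0335    ]]
```

View pics/w2c.png

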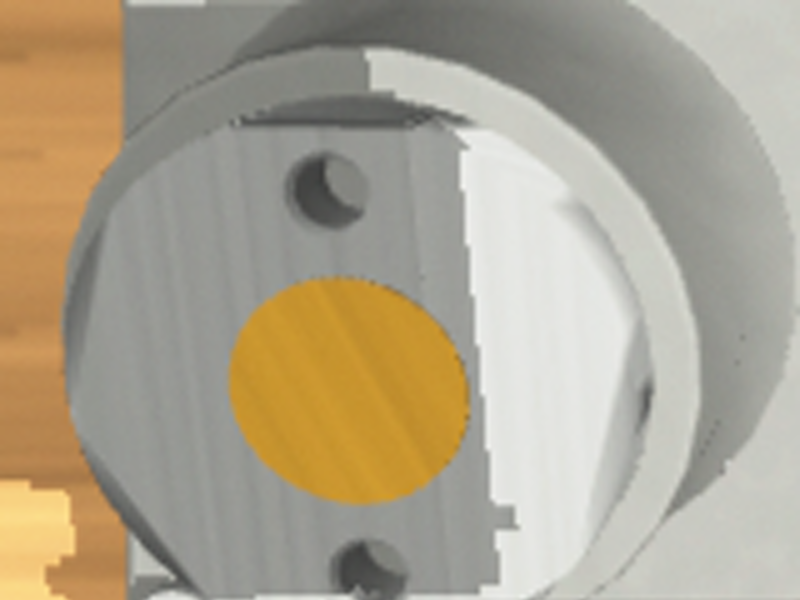

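The upper hole is at about (165.6,218) full-frame, and its line to the brass centre runs at about −0.015 rad world. Next I approach above the ring.

```bash
python3 -m creep '[{"translation":[0,-0.009,-0.1],"twist":[-0.02,0,0],"hand":0},{"translation":[0,-0.009,-0.1],"twist":[-0.02,0,0],"hand":0},{"translation":[0,-0.009,-0.1],"twist":[-0.02,0,0],"hand":0},{"translation":[0.02,-0.009,-0.1],"twist":[-0.02,0,0],"hand":0},{"translation":[0.045,-0.009,-0.1],"twist":[-0.02,0,0],"hand":0}]'; python3 -m creep '[{"translation":[0,0,0],"twist":[0,0,0],"hand":0},{"translation":[0,0,0],"twist":[0,0,0],"hand":0}]'; python3 -c "
from h import *
plan([.5393,-.2093,.133],-.015)"
```

```text
time: 4.95
tool_pos: [0.5403, -0.2074, 0.15]
tool_rot: [-0.915, 1.565, 0.675]
contact_force: [0.1, 0.0, -2.7]
opening: 0.0136
time: 5.15
tool_pos: [0.5405, -0.2057, 0.15]
tool_rot: [-0.678, 1.565, 0.913]
contact_force: [0.1, -1.0, -1.9]
opening: 0.014
shift [ 0.0169  0.0013 -0.0036] twist [0.0353 0.0043 0.0034] deg 2.0
shift [ 0.0169  0.0013 -0.0036] twist [-3.1063 -0.0052  0.0067] deg 178.0
```

```bash
python3 -m creep '[{"translation":[0.008,0.001,-0.0035],"twist":[0.035,0.004,0.003],"hand":0},{"translation":[0.016,0.001,-0.0035],"twist":[0.035,0.004,0.003],"hand":0},{"translation":[0.016,0.001,-0.0035],"twist":[0.035,0.004,0.003],"hand":0}]'; python3 - <<'E'
from h import *
plan([.5393,-.2093,.1295],-.015); s=robot.observe(); print(s['contact_force'],s['torque'])
im=robot.read_camera('scene'); im2=robot.read_camera('wrist')
cv2.imwrite('pics/s3.png',np.hstack([cv2.resize(im[200:300,160:290],(416,320),interpolation=2),cv2.resize(im2[160:340,220:420],(356,320),interpolation=2)]))
E
```

```text
time: 5.45
tool_pos: [0.5396, -0.2085, 0.1338]
tool_rot: [0.175, 1.57, 1.732]
contact_force: [0.1, 0.0, -2.3]
opening: 0.0139
shift [ 0.0043  0.0003 -0.0008] twist [ 0.0018  0.0009 -0.0002] deg 0.1
shift [ 0.0043  0.0003 -0.0008] twist [-3.1398e+00  2.0000e-04  1.4000e-03] deg 179.9
[ 0.05881064  0.02514833 -2.32726688] [-0.00464405  0.0669987  -0.0116733 ]
```

View pics/s3.png

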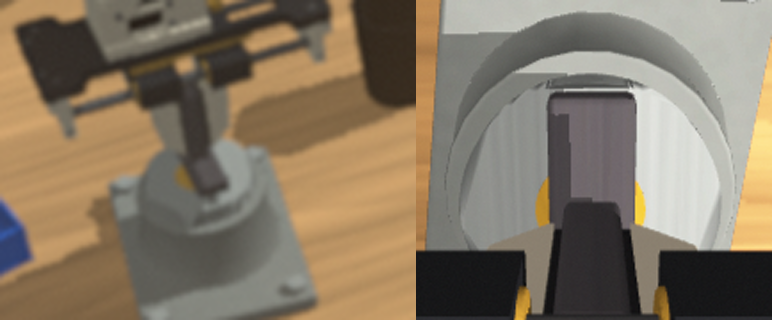

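The spanner sits centred over the ring: in the right part the brass shows equally either side of the bar, at (541,200) and (640,200). I lower it gently.

```bash
python3 -m creep '[{"translation":[0.002,0,-0.0007],"twist":[0,0,0],"hand":0},{"translation":[0.004,0,-0.0007],"twist":[0,0,0],"hand":0},{"translation":[0.0055,0,-0.0007],"twist":[0,0,0],"hand":0},{"translation":[0.0055,0,-0.0007],"twist":[0,0,0],"hand":0}]'; python3 - <<'E'
from h import *
plan([.5393,-.2093,.1195],-.015); s=robot.observe(); print(s['contact_force'],s['torque'])
E
```

```text
time: 5.95
tool_pos: [0.5397, -0.2096, 0.1287]
tool_rot: [-0.765, 1.57, 0.792]
contact_force: [-0.5, 0.4, -3.0]
opening: 0.0136
shift [0.0092 0.0004 0.0003] twist [0.0012 0.0005 0.0005] deg 0.1
shift [0.0092 0.0004 0.0003] twist [-3.1404e+00 -8.0000e-04  8.0000e-04] deg 179.9
[-0.52820351  0.35318681 -3.00260492] [0.00404011 0.0538568  0.05680173]
```

```bash
python3 -m creep '[{"translation":[0.001,0,0],"twist":[0,0,0],"hand":0},{"translation":[0.002,0,0],"twist":[0,0,0],"hand":0},{"translation":[0.003,0,0],"twist":[0,0,0],"hand":0},{"translation":[0.003,0,0],"twist":[0,0,0],"hand":0}]'; python3 - <<'E'
from h import *
plan([.5393,-.2093,.1195],-.015); s=robot.observe(); print(s['contact_force'],s['torque'])
E
```

```text
time: 6.35
tool_pos: [0.5396, -0.2096, 0.1255]
tool_rot: [-0.324, 1.57, 1.233]
contact_force: [-0.4, -0.1, -2.8]
opening: 0.0141
shift [0.006  0.0004 0.0003] twist [0.0012 0.0006 0.0002] deg 0.1
shift [0.006  0.0004 0.0003] twist [-3.1404e+00 -3.0000e-04  9.0000e-04] deg 179.9
[-0.40823983 -0.10261529 -2.80291312] [0.03693258 0.01970161 0.00170261]
```

```bash
python3 -m creep '[{"translation":[0.001,0,0],"twist":[0,0,0],"hand":0},{"translation":[0.002,0,0],"twist":[0,0,0],"hand":0},{"translation":[0.003,0,0],"twist":[0,0,0],"hand":0},{"translation":[0.003,0,0],"twist":[0,0,0],"hand":0}]'; python3 - <<'E'
from h import *
s=robot.observe(); print(s['contact_force'],s['torque'])
E
python3 -m creep '[{"translation":[0.001,0,0],"twist":[0,0,0],"hand":0},{"translation":[0.0015,0,0],"twist":[0,0,0],"hand":0},{"translation":[0.002,0,0],"twist":[0,0,0],"hand":0},{"translation":[0.002,0,0],"twist":[0,0,0],"hand":0}]'; python3 - <<'E'
from h import *
plan([.5393,-.2093,.1195],-.015); s=robot.observe(); print(s['contact_force'],s['torque'])
E
```

```text
time: 6.75
tool_pos: [0.5396, -0.2095, 0.1223]
tool_rot: [0.104, 1.57, 1.661]
contact_force: [-0.2, -0.1, -2.9]
opening: 0.0139
[-0.21282217 -0.14500038 -2.90460356] [0.02733899 0.02696882 0.05729912]
time: 7.15
tool_pos: [0.5395, -0.2096, 0.1202]
tool_rot: [0.243, 1.57, 1.8]
contact_force: [-1.3, 1.0, -3.3]
opening: 0.0139
shift [0.0007 0.0002 0.0003] twist [ 0.0012  0.0008 -0.0002] deg 0.1
shift [0.0007 0.0002 0.0003] twist [-3.1404e+00  3.0000e-04  1.3000e-03] deg 179.9
[-1.29606289  0.98275764 -3.29300088] [ 0.04525517  0.04716128 -0.03597412]
```

Both prongs are about 9 mm deep with no added force. Now I turn clockwise (positive tool twist) in small steps, watching the moment.

```bash
cat > chk.py <<'E'
from h import *
import sys
s=robot.observe(); M=T(); d=M[:3,2]; print('yaw bar',round(np.arctan2(d[1],d[0])-np.pi/2,4),'F',s['contact_force'].round(1),'M',s['torque'].round(2),'jv',s['joint_efforts'].round(1)[-1],'q',s['qpos'].round(2))
E
python3 -m creep '[{"translation":[0,0,0],"twist":[0.03,0,0],"hand":0},{"translation":[0,0,0],"twist":[0.06,0,0],"hand":0},{"translation":[0,0,0],"twist":[0.09,0,0],"hand":0},{"translation":[0,0,0],"twist":[0.12,0,0],"hand":0}]' 60; python3 chk.py; python3 -m creep '[{"translation":[0,0,0],"twist":[0.04,0,0],"hand":0},{"translation":[0,0,0],"twist":[0.08,0,0],"hand":0},{"translation":[0,0,0],"twist":[0.12,0,0],"hand":0},{"translation":[0,0,0],"twist":[0.16,0,0],"hand":0}]'; python3 chk.py
```

```text
time: 7.55
tool_pos: [0.5396, -0.2094, 0.1203]
tool_rot: [0.36, 1.57, 1.795]
contact_force: [0.9, 0.8, -2.5]
opening: 0.0136
yaw bar -0.1355 F [ 0.9  0.8 -2.5] M [ 0.13 -0.06  0.42] jv 0.0 q [-0.5   0.57  1.54  0.    1.03 -1.94]
time: 7.95
tool_pos: [0.5395, -0.2096, 0.1203]
tool_rot: [1.321, 1.57, 2.594]
contact_force: [-0.3, -1.7, -3.0]
opening: 0.0134
yaw bar -0.2975 F [-0.3 -1.7 -3. ] M [-0.14 -0.04  0.42] jv -0.1 q [-0.5   0.57  1.54  0.    1.03 -1.78]
```

```bash
python3 -m creep '[{"translation":[0,0,0],"twist":[0.04,0,0],"hand":0},{"translation":[0,0,0],"twist":[0.08,0,0],"hand":0},{"translation":[0,0,0],"twist":[0.12,0,0],"hand":0},{"translation":[0,0,0],"twist":[0.16,0,0],"hand":0},{"translation":[0,0,0],"twist":[0.2,0,0],"hand":0}]' ; python3 chk.py; python3 -m creep '[{"translation":[0,0,0],"twist":[0.04,0,0],"hand":0},{"translation":[0,0,0],"twist":[0.08,0,0],"hand":0},{"translation":[0,0,0],"twist":[0.12,0,0],"hand":0},{"translation":[0,0,0],"twist":[0.16,0,0],"hand":0}]'; python3 chk.py
```

```text
time: 8.45
tool_pos: [0.5394, -0.2098, 0.1202]
tool_rot: [2.681, 1.57, -2.531]
contact_force: [-0.6, -1.3, -2.8]
opening: 0.0137
yaw bar -0.4995 F [-0.6 -1.3 -2.8] M [-0.22  0.09  0.4 ] jv -0.1 q [-0.5   0.57  1.54 -0.    1.03 -1.57]
time: 8.85
tool_pos: [0.5394, -0.21, 0.1203]
tool_rot: [3.095, 1.569, -2.279]
contact_force: [-1.2, -0.5, -2.7]
opening: 0.0137
yaw bar -0.6616 F [-1.2 -0.5 -2.7] M [-0.2   0.04  0.49] jv -0.1 q [-0.5   0.57  1.54 -0.    1.03 -1.41]
```

```bash
python3 -m creep '[{"translation":[0,0,0],"twist":[0.03,0,0],"hand":0},{"translation":[0,0,0],"twist":[0.06,0,0],"hand":0}]' ; python3 chk.py
```

```text
time: 9.05
tool_pos: [0.5393, -0.21, 0.1202]
tool_rot: [-3.11, 1.569, -2.262]
contact_force: [-0.9, 0.1, -2.4]
opening: 0.0136
yaw bar -0.7234 F [-0.9  0.1 -2.4] M [-0.11  0.03  0.42] jv 0.0 q [-0.5   0.57  1.54 -0.    1.03 -1.35]
```

```bash
for i in 1; do :; done; python3 -m creep '[{"translation":[0,0,0],"twist":[0.03,0,0],"hand":0},{"translation":[0,0,0],"twist":[0.06,0,0],"hand":0}]' ; python3 chk.py
```

```text
time: 9.25
tool_pos: [0.5393, -0.2101, 0.1203]
tool_rot: [-3.037, 1.569, -2.251]
contact_force: [-0.9, -1.2, -2.6]
opening: 0.0137
yaw bar -0.7854 F [-0.9 -1.2 -2.6] M [-0.11  0.04  0.39] jv 0.0 q [-0.5   0.57  1.54 -0.    1.03 -1.29]
```

```bash
python3 -m creep '[{"translation":[0,0,0],"twist":[0.025,0,0],"hand":0},{"translation":[0,0,0],"twist":[0.05,0,0],"hand":0}]' ; python3 chk.py
```

```text
time: 9.45
tool_pos: [0.5392, -0.2101, 0.1202]
tool_rot: [-3.02, 1.569, -2.286]
contact_force: [-0.9, -0.6, -3.0]
opening: 0.0138
yaw bar -0.8373 F [-0.9 -0.6 -3. ] M [-0.1   0.06  0.36] jv 0.1 q [-0.5   0.57  1.54 -0.    1.03 -1.23]
```

```bash
python3 -m creep '[{"translation":[0,0,0],"twist":[0.025,0,0],"hand":0},{"translation":[0,0,0],"twist":[0.05,0,0],"hand":0}]' ; python3 chk.py
```

```text
time: 9.65
tool_pos: [0.5392, -0.2102, 0.1203]
tool_rot: [-2.957, 1.568, -2.275]
contact_force: [-0.3, 0.2, -2.7]
opening: 0.014
yaw bar -0.8894 F [-0.3  0.2 -2.7] M [-0.12  0.06  0.46] jv 0.1 q [-0.5   0.57  1.54 -0.    1.03 -1.18]
```

```bash
python3 -m creep '[{"translation":[0,0,0],"twist":[0.02,0,0],"hand":0},{"translation":[0,0,0],"twist":[0.04,0,0],"hand":0}]' ; python3 chk.py
```

```text
time: 9.85
tool_pos: [0.5391, -0.2102, 0.1202]
tool_rot: [-2.929, 1.568, -2.289]
contact_force: [-0.4, -0.8, -3.0]
opening: 0.0138
yaw bar -0.9311 F [-0.4 -0.8 -3. ] M [-0.14  0.14  0.42] jv 0.2 q [-0.5   0.57  1.54 -0.    1.03 -1.14]
```

```bash
python3 - <<'E'
from h import *
M=T(); im2=robot.read_camera('wrist'); np.save('M4.npy',M)
cv2.imwrite('pics/s4.png',cv2.resize(im2[120:420,160:480],(640,600),interpolation=2))
E
```

```text
(no output)
```

View pics/s4.png

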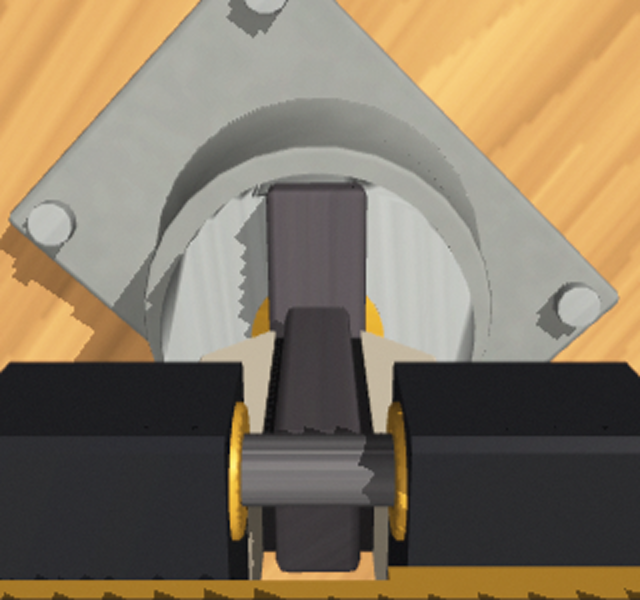

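The bar at (316,250) is still square in the hand and the ring's flat behind it has turned along with it, so there is no slip. I continue to the stop in small steps.

```bash
python3 -m creep '[{"translation":[0,0,0],"twist":[0.02,0,0],"hand":0},{"translation":[0,0,0],"twist":[0.04,0,0],"hand":0}]' ; python3 chk.py
```

```text
time: 10.1
tool_pos: [0.5391, -0.2102, 0.1203]
tool_rot: [-2.881, 1.568, -2.283]
contact_force: [-0.8, -1.7, -2.5]
opening: 0.0137
yaw bar -0.9736 F [-0.8 -1.7 -2.5] M [-0.18  0.12  0.37] jv 0.1 q [-0.5   0.57  1.54 -0.    1.03 -1.1 ]
```

```bash
python3 -m creep '[{"translation":[0,0,0],"twist":[0.02,0,0],"hand":0},{"translation":[0,0,0],"twist":[0.04,0,0],"hand":0}]' ; python3 chk.py
```

```text
time: 10.3
tool_pos: [0.5391, -0.2103, 0.1203]
tool_rot: [-2.809, 1.568, -2.252]
contact_force: [-0.4, -0.1, -2.4]
opening: 0.0137
yaw bar -1.0141 F [-0.4 -0.1 -2.4] M [-0.16  0.09  1.19] jv 0.9 q [-0.5   0.57  1.54 -0.    1.03 -1.06]
```

The moment jumped to 1.19 N m, so that is the stop. I relax it at once, to mid-clearance.

```bash
python3 -m creep '[{"translation":[0,0,0],"twist":[-0.025,0,0],"hand":0},{"translation":[0,0,0],"twist":[-0.035,0,0],"hand":0}]' ; python3 chk.py
```

```text
time: 10.5
tool_pos: [0.5391, -0.2102, 0.1203]
tool_rot: [-2.867, 1.568, -2.275]
contact_force: [-0.9, -1.1, -2.9]
opening: 0.0137
yaw bar -0.9782 F [-0.9 -1.1 -2.9] M [-0.17  0.14  0.24] jv 0.3 q [-0.5   0.57  1.54 -0.    1.03 -1.09]
```

```bash
python3 -m creep '[{"translation":[0,0,0],"twist":[-0.025,0,0],"hand":0},{"translation":[0,0,0],"twist":[-0.035,0,0],"hand":0}]' ; python3 chk.py;  python3 -m creep '[{"translation":[-0.003,0,0],"twist":[0,0,0],"hand":0},{"translation":[-0.006,0,0],"twist":[0,0,0],"hand":0},{"translation":[-0.009,0,0],"twist":[0,0,0],"hand":0},{"translation":[-0.012,0,0],"twist":[0,0,0],"hand":0},{"translation":[-0.016,0,0],"twist":[0,0,0],"hand":0}]' ; python3 chk.py
```

```text
time: 10.7
tool_pos: [0.5392, -0.2102, 0.1203]
tool_rot: [-2.854, 1.569, -2.225]
contact_force: [0.0, 0.6, -3.7]
opening: 0.0137
yaw bar -0.9427 F [ 0.   0.6 -3.7] M [-0.08  0.03  0.05] jv -0.0 q [-0.5   0.57  1.54 -0.    1.03 -1.13]
time: 11.2
tool_pos: [0.5392, -0.2101, 0.1366]
tool_rot: [-2.912, 1.569, -2.284]
contact_force: [0.1, 0.6, -3.2]
opening: 0.0138
yaw bar -0.9427 F [ 0.1  0.6 -3.2] M [-0.05  0.01 -0.04] jv 0.0 q [-0.5   0.55  1.53 -0.    1.06 -1.13]
```

```bash
python3 -m creep '[{"translation":[-0.02,0,0],"twist":[0,0,0],"hand":0},{"translation":[-0.05,0,0],"twist":[0,0,0],"hand":0},{"translation":[-0.065,0,0],"twist":[-0.15,0,0],"hand":0},{"translation":[-0.065,0,0],"twist":[-0.3,0,0],"hand":0},{"translation":[-0.065,0,0],"twist":[-0.45,0,0],"hand":0}]' ; python3 -m creep '[{"translation":[0,0,0],"twist":[-0.15,0,0],"hand":0},{"translation":[0,0,0],"twist":[-0.3,0,0],"hand":0},{"translation":[0,0,0],"twist":[-0.45,0,0],"hand":0},{"translation":[0,0,0],"twist":[-0.49,0,0],"hand":0}]'; python3 -c "
from h import *
cv2.imwrite('pics/t5.png',robot.read_camera('top'))
plan([.5163,.2218,.2],0.0)"
```

```text
time: 11.7
tool_pos: [0.5395, -0.2101, 0.2027]
tool_rot: [-2.608, 1.568, -1.523]
contact_force: [-0.3, -0.5, -2.6]
opening: 0.0139
time: 12.1
tool_pos: [0.5395, -0.2101, 0.203]
tool_rot: [-3.045, 1.568, -1.466]
contact_force: [0.3, 0.4, -2.8]
opening: 0.0135
shift [0.0018 0.0197 0.4321] twist [ 0.0081 -0.0026  0.0002] deg 0.5
shift [0.0018 0.0197 0.4321] twist [-3.1335e+00 -4.0000e-04 -4.0000e-03] deg 179.5
```

```bash
python3 -m creep '[{"translation":[0.002,0.009,0.1],"twist":[0.008,0,0],"hand":0},{"translation":[0.002,0.009,0.1],"twist":[0.008,0,0],"hand":0},{"translation":[0.002,0.009,0.1],"twist":[0.008,0,0],"hand":0},{"translation":[0.002,0.009,0.1],"twist":[0.008,0,0],"hand":0}]'; python3 - <<'E'
from h import *
M=T(); im=robot.read_camera('wrist'); np.save('M5.npy',M)
cv2.imwrite('pics/w5.png',im[120:420,80:400])
plan([.5163,.2218,.2],0.0)
# predicted hole pixels for hole-line yaw
for a in (-.9,-.95,-1.0,-1.05): print(a,(px('wrist',[.538-.027*np.cos(a),-.2093-.027*np.sin(a),.076],M)-[80,120]).round(1))
E
```

```text
time: 12.55
tool_pos: [0.5298, -0.1091, 0.2012]
tool_rot: [-2.878, 1.568, -1.306]
contact_force: [0.1, -0.0, -2.6]
opening: 0.014
shift [0.     0.0136 0.332 ] twist [ 0.0003 -0.0032  0.0011] deg 0.2
shift [0.     0.0136 0.332 ] twist [-3.1412e+00 -1.7000e-03 -5.1000e-03] deg 180.0
-0.9 [[123.  111.4]]
-0.95 [[124.4 112.9]]
-1.0 [[125.6 114.5]]
-1.05 [[126.8 116.1]]
```

View pics/w5.png

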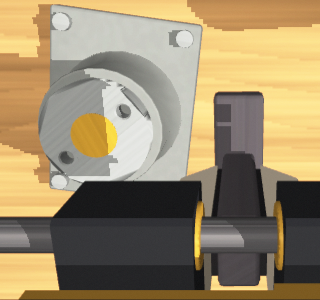

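The holes are now at (124,111) and (66,157) in the crop, so the ring is turned about 0.93 rad and stayed at its stop. Now back to the rest.

```bash
python3 -m creep '[{"translation":[0,0.0136,0.332],"twist":[0,0,0],"hand":0},{"translation":[0,0.0136,0.332],"twist":[0,0,0],"hand":0},{"translation":[0,0.0136,0.332],"twist":[0,0,0],"hand":0},{"translation":[0,0.0136,0.332],"twist":[0,0,0],"hand":0},{"translation":[0,0.0136,0.332],"twist":[0,0,0],"hand":0}]'; python3 -c "
from h import *
plan([.5163,.2218,.2],0.0)"
```

```text
time: 13.1
tool_pos: [0.5202, 0.1402, 0.2004]
tool_rot: [-2.598, 1.567, -1.029]
contact_force: [0.7, 0.6, -3.3]
opening: 0.0136
shift [0.0002 0.0041 0.0816] twist [-0.0024 -0.0035  0.0021] deg 0.3
shift [0.0002 0.0041 0.0816] twist [3.1391 0.0033 0.0055] deg 179.9
```

```bash
python3 -m creep '[{"translation":[0,0.004,0.0816],"twist":[0,-0.003,0],"hand":0},{"translation":[0,0.004,0.0816],"twist":[0,-0.003,0],"hand":0},{"translation":[0.03,0.004,0.0816],"twist":[0,-0.003,0],"hand":0},{"translation":[0.06,0.004,0.0816],"twist":[0,-0.003,0],"hand":0},{"translation":[0.09,0.004,0.0816],"twist":[0,-0.003,0],"hand":0}]'; python3 -m creep '[{"translation":[0,0,0],"twist":[0,0,0],"hand":0},{"translation":[0,0,0],"twist":[0,0,0],"hand":0}]'; python3 -c "
from h import *
plan([.5163,.2218,.074],0.0)"
```

```text
time: 13.6
tool_pos: [0.5176, 0.2208, 0.1093]
tool_rot: [-1.706, 1.567, -0.139]
contact_force: [0.2, -0.2, -3.0]
opening: 0.0139
time: 13.8
tool_pos: [0.5186, 0.2199, 0.1095]
tool_rot: [-1.783, 1.568, -0.218]
contact_force: [0.8, -0.2, -2.1]
opening: 0.0138
shift [0.0355 0.0024 0.0019] twist [-0.0055 -0.0007  0.0032] deg 0.4
shift [0.0355 0.0024 0.0019] twist [3.1361e+00 5.0000e-03 1.1000e-03] deg 179.7
```

```bash
python3 -m creep '[{"translation":[0.008,0.0024,0.0019],"twist":[-0.004,0,0.003],"hand":0},{"translation":[0.016,0.0024,0.0019],"twist":[-0.004,0,0.003],"hand":0},{"translation":[0.024,0.0024,0.0019],"twist":[-0.004,0,0.003],"hand":0},{"translation":[0.03,0.0024,0.0019],"twist":[-0.004,0,0.003],"hand":0},{"translation":[0.032,0.0024,0.0019],"twist":[-0.004,0,0.003],"hand":0}]'; python3 -c "
from h import *
plan([.5163,.2218,.0735],0.0)"
```

```text
time: 14.3
tool_pos: [0.5159, 0.2217, 0.0767]
tool_rot: [2.392, 1.569, -2.322]
contact_force: [0.2, -0.9, -2.7]
opening: 0.0144
shift [ 0.0032 -0.0004  0.0001] twist [-0.0015 -0.001  -0.001 ] deg 0.1
shift [ 0.0032 -0.0004  0.0001] twist [ 3.1401e+00 -1.5000e-03  1.6000e-03] deg 179.9
```

```bash
python3 -m creep '[{"translation":[0.0015,0,0],"twist":[0,0,0],"hand":0},{"translation":[0.003,0,0],"twist":[0,0,0],"hand":0},{"translation":[0.0035,0,0],"twist":[0,0,0],"hand":0},{"translation":[0.0035,0,0],"twist":[0,0,0],"hand":0}]'; python3 chk.py
```

```text
time: 14.7
tool_pos: [0.516, 0.2218, 0.0735]
tool_rot: [2.56, 1.57, -2.154]
contact_force: [-0.6, 0.3, -0.9]
opening: 0.0138
yaw bar -0.0014 F [-0.6  0.3 -0.9] M [-0.    0.14  0.05] jv 0.0 q [ 0.27  0.61  1.64 -0.    0.9  -1.3 ]
```

Contact: the weight is going onto the block. I open, then retreat.

```bash
python3 -m creep '[{"translation":[0,0,0],"twist":[0,0,0],"hand":30},{"translation":[0,0,0],"twist":[0,0,0],"hand":60},{"translation":[0,0,0],"twist":[0,0,0],"hand":80},{"translation":[0,0,0],"twist":[0,0,0],"hand":80},{"translation":[0,0,0],"twist":[0,0,0],"hand":80}]'; python3 -m creep '[{"translation":[-0.01,0,0],"twist":[0,0,0],"hand":80},{"translation":[-0.05,0,0],"twist":[0,0,0],"hand":80},{"translation":[-0.09,0,0],"twist":[0,0,0],"hand":80},{"translation":[-0.13,0,0],"twist":[0,0,0],"hand":80},{"translation":[-0.13,0,0],"twist":[0,0,0],"hand":80}]'; python3 - <<'E'
from h import *
M=T(); im=robot.read_camera('wrist'); 
cv2.imwrite('pics/w6.png',im[100:400,200:520])
hsv=cv2.cvtColor(im,cv2.COLOR_BGR2HSV)
d=np.zeros(im.shape[:2],np.uint8); d[160:290,305:350]=cv2.inRange(hsv,(0,0,0),(180,110,140))[160:290,305:350]
c=max(cv2.findContours(d,0,2)[0],key=cv2.contourArea); r=cv2.minAreaRect(c); print(r)
print(pt('wrist',cv2.boxPoints(r),.04,M).mean(0), 'rest .5155,.221')
E
```

```text
time: 15.2
tool_pos: [0.516, 0.2218, 0.0735]
tool_rot: [2.637, 1.57, -2.077]
contact_force: [-1.0, 0.4, 0.6]
opening: 0.049
time: 15.7
tool_pos: [0.5188, 0.2227, 0.2103]
tool_rot: [-1.363, 1.559, 0.206]
contact_force: [0.2, -0.2, -0.1]
opening: 0.0732
((317.4999694824219, 217.99996948242188), (24.999996185302734, 95.99998474121094), 0.0)
[0.51411356 0.22171844 0.04      ] rest .5155,.221
```

View pics/w6.png

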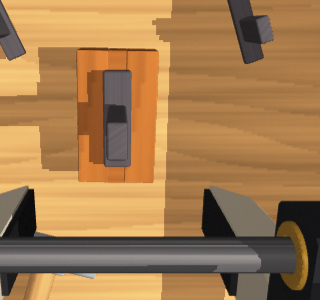

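The spanner stands upright and centred in the rest: bar at (117,118), rest spanning (77–158, 48–182) in the crop. The gripper is clear.

```bash
python3 -m creep '[{"translation":[0,0,0],"twist":[0,0,0],"hand":80},{"translation":[0,0,0],"twist":[0,0,0],"hand":80}]'; python3 -c "
from cell import robot
print(robot.hand_in())"
```

```text
time: 15.95
tool_pos: [0.5172, 0.2223, 0.2068]
tool_rot: [-1.427, 1.565, 0.142]
contact_force: [-0.5, -0.4, -0.3]
opening: 0.0735
the job is handed in; nothing more can be done
None
```

I tightened the ring to its stop with the largest spanner, put the spanner back in the groove of its rest, and handed the job in at about 16 s. No verdict is given, so the result rests on the checks below.

- **Prongs in the holes:** I aligned them by camera, and they dropped in on the first try, so no pressing or turning was needed to find the holes. They went about 9 mm deep with almost no extra force, before any turning.
- **Tightening:** The ring turned clockwise at about 0.4 N m, then the moment jumped to 1.19 N m at the stop. I backed off at once, but that reading is right at the stated limit of about 1.2 N m. Contact force was not measured directly, so the 60 N margin was slim.
- **Ring afterwards:** A wrist picture showed the holes about 0.93 rad from where they began. The ring's joint value can't be read, so the stop is inferred from the jump in moment.
- **Spanner in its rest:** The last wrist picture shows it upright and in line with the groove. Its centre measured within about 2 mm of the rest's centre, the gripper was clear, and the force reading was near zero.
- **Bystanders:** I touched none of them knowingly, but took no separate final picture of them.

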